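# Top up the drying tube

## Robot

A 6-joint arm with a two-finger parallel gripper is mounted at the origin on a cart in front of the work surface, level with it; the furniture and walls round the work are solid. World frame = base frame: x ahead of the robot, y to its left, z up, the work surface at z = 0. Lengths are in mm, angles in rad, forces in N, time in s.
With the tool pointing down it reaches from about 350 to 975 mm from the base axis. Payload 7.1 kg.
Tool frame: the origin (TCP) lies at the centre of the arm's flange, where the gripper is bolted on; the fingertips stand 182 mm ahead of it and the grasp point (between the pads) lies 163 mm ahead of it; z points along the fingers, y is the line along which they close (so a half turn about z gives the same grasp; the last joint's range is limited). The gripper opens to 88 mm and grips with 3 to 60 N. Pads are 20 mm wide; open, the fingers measure 115 mm over their backs; the gripper's body (75 mm by 178 mm) begins 61 mm behind the grasp point.
Start: joints at [-1.289, 0.423, 1.63, -0, 1.089, -0.019], TCP at [185.196, -596.916, 404.675] pointing down, gripper open.
Joint ranges: [-3, 3], [-0.9, 2.11], [0.09, 2.58], [-1.31, 4.45], [0.11, 2.69], [-2.54, 2.54]. Speed limits (rad/s): [2.39, 2.39, 3.01, 3.14, 3.14, 3.14].

## Interface

Orientations are given as a rotation vector (axis times angle).
In Python, from workcell import readout, get_image, ctrl gives the robot as it stands.
- The arm moves only by the tool step_arm, never from a script. Its argument "targets" is a list that holds one entry, the list of rows, each a list of 7 numbers: the shift along the world's x, y, z as a fraction of full scale, then the turn, a rotation vector about the world's x, y, z as a fraction of full scale, then the opening, from 0 (shut) to 1 (fully open). In form: [[[dx, dy, dz, wx, wy, wz, claw], ...]]. A call has exactly 5 rows; each row shifts and turns the commanded pose from where the row before left it; what a row does not reach is not made up. Full scale, the value 1, is 0.05 m for a shift and 4 degrees for a turn. A row lasts 1/8 s, in which the tool goes at most 62.5 mm and 10.7 degrees, less where a joint would pass 70% of its speed; a pose out of reach is approached as far as the arm can. A call with a number of a shift or a turn outside -1 to 1 is refused whole. A call with a gripper value outside its range is refused whole. The fingers move at their own pace and stop on an object; the grip force is fixed at half the most. Time passes only in rows, so rows that do not move let the fingers close, or fill a call up. It gives the time, the measured TCP pose, the force, the opening and the grip force at its end, in the units of the state.
- readout.get_obs(): the state, without advancing time (a new reading comes with each control period).
- get_image(name): name is "scene" or "top"; returns a dict with "pixels" (384x512x3 uint8, red, green, blue), "intrinsics" (3x3 intrinsics, pixels), "extrinsics" (4x4, takes a point from world to camera coordinates). Camera axes: x right, y down, z forward; pixel columns grow to the right and rows downward; lengths in mm; the calibration is good to about 2 mm. A picture is of the moment at which its call begins. There is no depth.
- ctrl.close_job(): hands the job in; it is judged then, once.
The state is a dict: "t": time; "qpos": joint angles; "qvel": joint speeds; "joint_torque": joint torques, N m; "ee_pos": TCP position; "orientation": TCP orientation; "ft_force": force on the tool from outside, world axes, zero at the start; "moment": the same for the moment, N m; "width": finger opening in mm; "grasp_force": force on a finger pad.
Only numpy, scipy, OpenCV 4.12 (cv2) and the standard library are available. Lean on these libraries where they do the work, as an engineer would, in place of code of your own. Each camera call takes 0.05 s, during which the arm holds its last target. There are 200 camera calls.

## Task

The leaning drying tube holds one desiccant canister and has room for a second: squeeze the two clips of its cap together, take the cap off, and feed the spare canister from the bench in after the first, pushing the pair down the tube to make room for the cap. Then put the cap back, pressed fully home with both clips sprung shut under the collar, let go, and knock over none of the glassware and bottles.

Things in the scene. Friction and masses are not known exactly. Their poses are not given: they have to be found in the camera images.
- dryer: the drying tube's stand, fixed: grey base plate 185 x 112 x 14 mm, post, leaning clear tube 46 mm across with an aluminium collar (54 mm across, 10 mm thick) at its mouth. Origin on the bench; the base reaches x -88 to +98, y -56 to +56 mm; z up. The tube leans to -x: mouth high at the -x side, closed end low at the +x side.
- mouth (a point): centre of the tube's round mouth, at the collar's top face, 185 mm above the bench. z = the tube's axis, pointing out of the tube (up and to the stand's -x, 35 degrees from vertical); y level. Bore 40 mm, smooth, 170 mm deep, closed below. The collar's lower edge, 10 mm below the mouth, is a ledge 4 mm wide all round, under which the cap's clips hook.
- follower (a joint): black disc in the tube on which the canisters stand: metres pushed down from its upper stop. At 0 its face is 83 mm below the mouth, at its lower stop (0.075) 158 mm. A stiff sliding fit: gives way at about 4 N and stays where it is pushed. At 0.058 or more there is room for two canisters and the cap.
- cap: grey cap with two black sprung clips at its +y and -y sides, 60 g. Origin: centre of the flange's underside, at mouth when home; z out of the tube. Flange 54 mm across, 5 mm thick, low dome to z = 12 mm. Below it a plug 37 mm across, 21 mm long, chamfered foot, 1.5 mm clearance in the bore; on a bench the cap stands on the plug. Fits at any turn about z.
- clip_a (a joint): clip at the cap's +y side, a two-armed lever (rad): 0 = sprung shut, 0.34 = stop, finger plate pressed in towards the axis. Pin parallel to the cap's x at y 23, z 9 mm. Arm outside the collar with a hook at z -12.5 to -20.5 mm, 2.5 mm under the ledge; clear of the collar from 0.16. Pushed straight on with 10 N, the sloped hooks also snap over the collar by themselves.
- clip_b (a joint): the same clip, mirrored, at the cap's -y side (pin at y = -23 mm); 0 = sprung shut, 0.34 = fully pinched.
- clip_a_pad (a point): middle of the outer face of clip a's ribbed finger plate (24 mm wide along x, z 10 to 40 mm of the cap, leaning out 0.28 rad when shut, upright when pinched; 6 N presses it in). The two plates measure 65 mm over their tops free, 45 mm pinched. Below the plate the lever reaches out to y = 34 mm, top at z = 10: keep fingertips above z = 12 mm of the cap.
- clip_b_pad (a point): the same point on clip b.
- canister_new: the spare canister, standing on the bench: white plastic cylinder 36 mm across, 60 mm long, 90 g, chamfered 4 to 5 mm at both ends, perforated grey disc in its top. Origin: centre of its underside, z along its axis.
- canister_old: the like canister already in the tube, standing on the follower; origin: centre of its lower end, z along its axis, out of the tube. Its top is 23 mm below the mouth at the start.
- flask: stoppered conical flask, 83 mm wide, 163 mm tall, standing at the left by the grey instrument tower; origin under its centre, z up.
- beaker_large: glass beaker 54 mm wide, 69 mm tall, on the right of the bench; origin under its centre, z up.
- beaker_small: glass beaker 46 mm wide, 57 mm tall, on the right near the front edge; origin under its centre, z up.
- wash_bottle: white squeeze bottle with a bent spout, 194 mm tall, behind the stand; origin under its centre, z up.
- amber_bottle: brown bottle with a screw cap, 87 mm wide, 136 mm tall, behind the stand; origin under its centre, z up.
- measuring_cylinder: narrow measuring cylinder on a six-sided foot, 182 mm tall, behind the stand; origin under its centre, z up.

How it is judged:
By the outcome, as a careful person would: the job done as asked, in the order asked, and still so for the second after the job is handed in, with the robot touching nothing.
It also fails if it takes over 64 s, if anything falls off the work surface, if the arm or the gripper's body presses on something with over 40 N, if the wrist force passes 120 N, or if a joint passes its speed limit or range.

## Working session

There is one attempt and no reset: what is moved stays moved. The work goes in short steps, Python scripts to look and compute and a tool call to move; the robot and the scene stay as the last step left them, time stands still between calls to the robot, and variables do not carry over. Pictures are saved under pics/ and viewed, at most 10 in all, crops included, and the job is handed in when it is done.

Besides the shell and the picture viewer there is one more tool, called after "Request:" as name(argument=value, ...) on one line, values as JSON. step_arm: Moves the arm, as the interface text tells. Shift numbers are shares of 0.05 m and turn numbers shares of 4 degrees, none past 1 either way. Its arguments: {"type":"object","properties":{"targets":{"type":"array"}},"required":["targets"]}

```bash
ls; mkdir -p pics; cat > h.py <<'E'
import numpy as np, cv2
from workcell import readout,get_image,ctrl
def shot(n,f):
    d=get_image(n); cv2.imwrite(f'pics/{f}.png',cv2.cvtColor(d['pixels'],cv2.COLOR_RGB2BGR)); np.savez(f'pics/{f}.npz',**d); return d
def load(f): return np.load(f'pics/{f}.npz')
def ray(d,u,v):
    K,E=d['intrinsics'],d['extrinsics'];R,t=E[:3,:3],E[:3,3]
    c=-R.T@t; r=R.T@np.linalg.solve(K,[u,v,1.]); return c,r/np.linalg.norm(r)
def onz(d,u,v,z):
    c,r=ray(d,u,v); return c+r*(z-c[2])/r[2]
def proj(d,p):
    E=d['extrinsics'];q=d['intrinsics']@(E[:3,:3]@np.array(p,float)+E[:3,3]); return q[:2]/q[2]
def tri(d1,a,d2,b):
    c1,r1=ray(d1,*a);c2,r2=ray(d2,*b)
    s=np.linalg.lstsq(np.c_[r1,-r2],c2-c1,rcond=None)[0]
    p,q=c1+r1*s[0],c2+r2*s[1]; return (p+q)/2,np.linalg.norm(p-q)
E
python3 - <<'E'
from h import *
for n in('scene','top'):
    d=shot(n,n+'0'); print(n,ray(d,256,192),d['intrinsics'][0,0])
    cv2.imwrite(f'pics/{n}0b.png',cv2.resize(cv2.imread(f'pics/{n}0.png'),(800,600),interpolation=cv2.INTER_CUBIC))
o=readout.get_obs();print(o)
E
```

```text
pics
scene (array([ 92.26468605, 670.91873307, 937.63461192]), array([ 0.4068836 , -0.58252169, -0.70364353])) 373.2014299693469
top (array([ 264.56722197,   27.04066359, 1590.19235979]), array([ 0.21111746, -0.002236  , -0.97745814])) 409.5737571038875
{'t': 0.1, 'qpos': array([-1.28900941e+00,  4.23771320e-01,  1.63060402e+00,  2.86962777e-05,
        1.08857487e+00, -1.90042721e-02]), 'qvel': array([-0.00040245, -0.00185844, -0.00250579,  0.00152952, -0.00050376,
       -0.00076768]), 'joint_torque': array([-4.10071925e-04, -5.45613563e+01, -2.74324590e+01,  6.45046681e-02,
        1.88161799e-02, -4.94146991e-05]), 'ee_pos': array([ 185.12902387, -596.69433134,  403.9786985 ]), 'orientation': array([-3.10479916e+00, -4.70479711e-01,  2.39698519e-04]), 'ft_force': array([ 0.20592972,  0.8875424 , -0.63849108]), 'moment': array([-0.00890641,  0.02565948, -0.0060084 ]), 'grasp_force': 0.0, 'width': 87.90113751409}
```

View pics/scene0b.png

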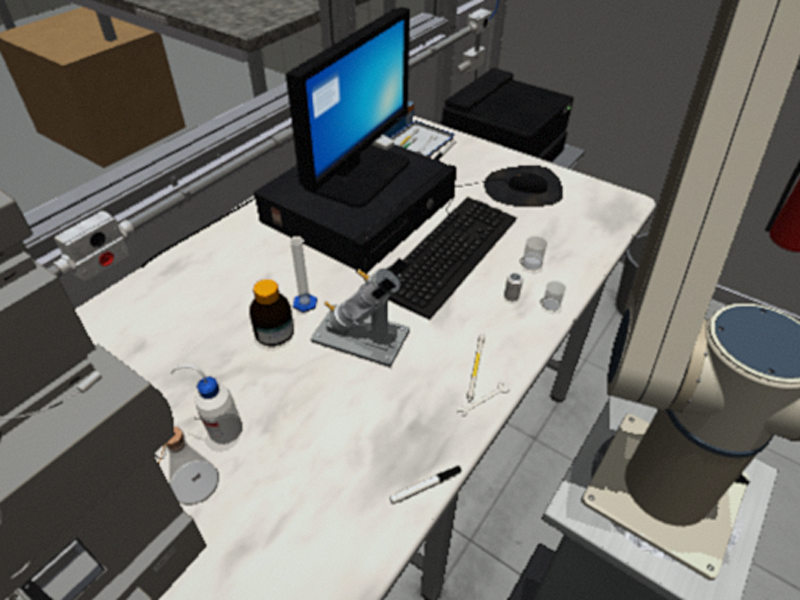

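View pics/top0b.png

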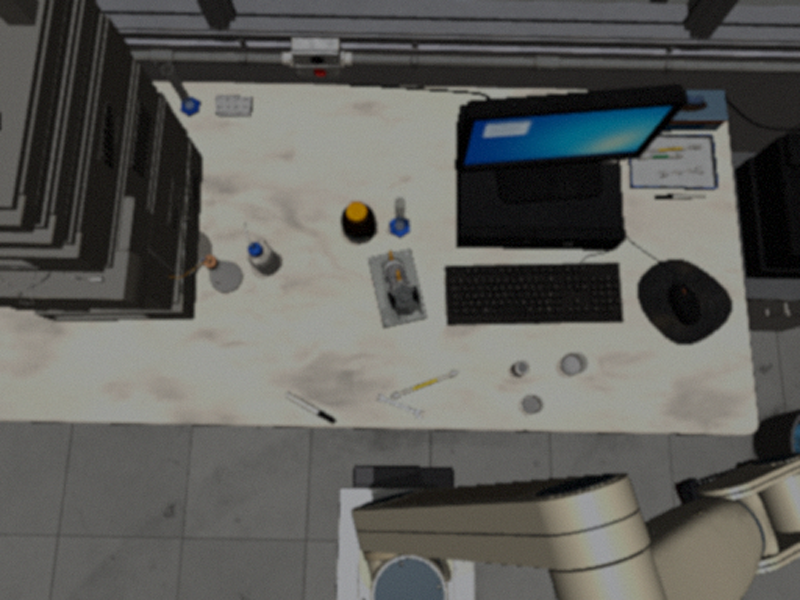

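The top view (800x600 scale) shows the stand at (398,288) with its mouth towards the robot. The canister is at (519,368), and the beakers are at (572,363) and (531,403). I'll enlarge the stand and canister in both views.

```bash
python3 - <<'E'
from h import *
a=cv2.imread('pics/scene0.png')[165:240,190:290]; b=cv2.imread('pics/top0.png')[150:225,220:320]
a=cv2.resize(a,(800,600),interpolation=cv2.INTER_CUBIC);b=cv2.resize(b,(800,600),interpolation=cv2.INTER_CUBIC)
cv2.imwrite('pics/c1.png',a);cv2.imwrite('pics/c2.png',b)
s,t=load('scene0'),load('top0')
# base plate contour & canister rough
for nm,d,(u0,v0,u1,v1) in(('can top',t,(322,225,345,245)),('can scene',s,(318,170,338,196))):
    g=cv2.cvtColor(d['pixels'],cv2.COLOR_RGB2GRAY)[v0:v1,u0:u1]
    print(nm);print(g[::1,::1])
print(onz(t,519*.64,368*.64,60),onz(s,514*.64,277*.64,60))
E
```

```text
can top
[[157 157 155 157 154 155 155 156 156 158 154 154 157 157 158 156 156 154
  155 156 154 155 156]
 [156 156 158 156 155 156 154 159 153 155 156 157 155 154 155 154 156 154
  156 155 155 157 156]
 [155 155 153 156 154 155 157 158 155 154 154 157 154 155 157 154 157 155
  152 154 156 155 156]
 [157 155 158 153 158 157 154 154 158 156 154 156 155 159 157 156 155 156
  155 157 157 156 155]
 [154 154 157 155 156 157 156 162 156 152 157 154 153 153 153 157 155 156
  154 154 155 152 155]
 [157 156 153 155 154 157 155 156 150 145 146 141 140 145 146 151 154 157
  156 154 157 154 157]
 [153 157 155 158 154 155 150 145 137 124 122 118 118 122 132 144 151 157
  157 157 151 152 155]
 [155 155 157 155 156 147 137 125 116 114 106  96  98 109 118 132 145 155
  157 156 156 157 155]
 [156 155 155 154 147 129 101  98 109 110 100  88  89  92 106 118 136 152
  155 155 155 156 156]
 [154 154 155 150 137 100  70  82 108 111  93  88  88  88  97 110 126 147
  155 158 156 156 155]
 [153 155 152 147 123  77  54  81 111 114  93  88  88  89  95 111 128 152
  158 154 155 153 154]
 [154 157 152 137 111  69
[... 2454 characters left out ...]
 210 203
  204 203]
 [219 219 222 223 164  76  66  78  80  83  86  85  81  80 148 200 207 198
  199 201]
 [218 219 222 223 183 110  72  72  76  78  81  76  69  88 161 199 201 198
  198 204]
 [220 218 220 222 206 166 107  77  77  79  80  74  77 127 187 203 199 199
  203 211]
 [217 219 220 221 212 195 164 138 131 104 110 129 134 172 200 201 198 204
  207 212]
 [218 218 218 219 220 211 203 198 191 163 170 187 191 202 201 197 197 202
  206 211]
 [220 219 218 218 220 219 221 212 203 202 200 200 204 205 196 196 200 205
  208 211]
 [218 218 218 220 219 219 219 219 222 219 215 211 207 199 196 196 201 204
  209 210]]
[ 434.0957509 -263.7249655   60.       ] [ 437.68472007 -265.31323873   60.        ]
```

View pics/c1.png

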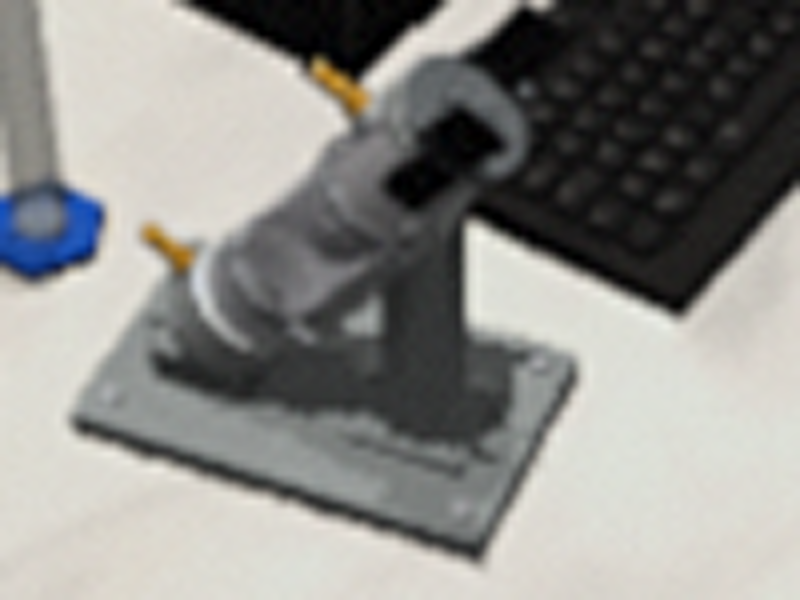

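View pics/c2.png

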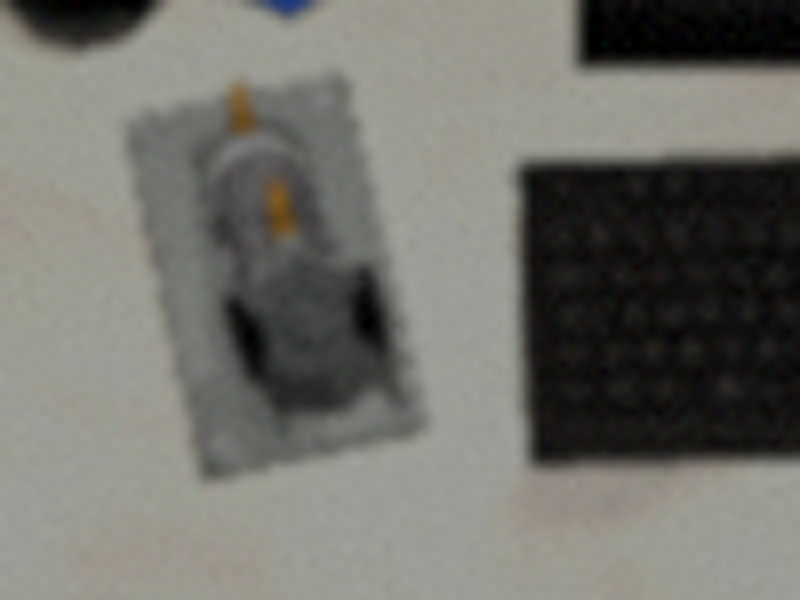

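The crops show the plate's top corners in the top view (crop px): (128,122), (345,72), (428,430), (205,478). The cap is still on, and its clips are left and right at (248,335) and (368,305). In the scene crop the plate corners are (75,415), (480,550), (575,375).

```bash
python3 - <<'E'
from h import *
s,t=load('scene0'),load('top0')
f=lambda x,y,u0,v0:((x+.5)/8-.5+u0,(y+.5)/8-.5+v0)
P=np.array([onz(t,*f(x,y,220,150),14) for x,y in((128,122),(345,72),(428,430),(205,478))])
print(P.round(1)); S=np.array([onz(s,*f(x,y,190,165),14) for x,y in((75,415),(480,550),(575,375))]);print('scene',S.round(1))
for A in((P,)):
    print([np.linalg.norm(A[i]-A[(i+1)%4]).round(1) for i in range(4)])
c=P.mean(0); ex=(P[0]+P[1]-P[2]-P[3]);ex[2]=0;ex/=np.linalg.norm(ex); o=c-5*ex
yaw=np.degrees(np.arctan2(ex[1],ex[0])); print('stand origin',o,'yaw',yaw, 'clip-based', )
# clips in two views: top crop black plates centers & scene
a,e=tri(t,f(248,335,220,150),s,f(440,150,190,165));print('left clip',a,e)
m=lambda d,uv:None
# dome centre: triangulate cap outline centre
L=onz(t,*f(248,335,220,150),200);R=onz(t,*f(368,303,220,150),200);print('clips@200',L,R,(L+R)/2,np.degrees(np.arctan2(*(L-R)[1::-1]))-90)
# canister: disc in top view at z=60
g=cv2.cvtColor(t['pixels'],cv2.COLOR_RGB2GRAY)
print('can',onz(t,333.4,235.0,60),onz(s,329.3,177.2,60))
print('wash/amber',onz(t,357*.64,210*.64,136),onz(t,400*.64,200*.64,182),onz(t,572*.64,363*.64,69),onz(t,531*.64,403*.64,57))
E
```

```text
[[714.6 107.   14. ]
 [742.7  -1.   14. ]
 [561.  -44.1  14. ]
 [535.2  64.4  14. ]]
scene [[711.2 110.9  14. ]
 [534.6  69.1  14. ]
 [558.  -29.5  14. ]]
[np.float64(111.6), np.float64(186.8), np.float64(111.5), np.float64(184.4)]
stand origin [633.50094329  30.41651666  14.        ] yaw 13.347508338120964 clip-based
left clip [569.70064325  43.55816735 191.77903783] 3.1257236196466356
clips@200 [566.47746335  42.77735169 200.        ] [581.69391615  -9.14581578 200.        ] [574.08568975  16.81576796 200.        ] 16.333597311980554
can [ 436.12114972 -268.4074126    60.        ] [ 436.92553166 -266.38372634   60.        ]
wash/amber [797.72481383 130.73407943 136.        ] [807.44161193  27.93421306 182.        ] [ 447.28137987 -388.59037413   69.        ] [ 352.16441544 -290.71444459   57.        ]
```

```bash
cat >> h.py <<'E'
yaw=np.radians(13.3)
ex=np.array([np.cos(yaw),np.sin(yaw),0]);ey=np.array([-np.sin(yaw),np.cos(yaw),0])
n=-np.sin(np.radians(35))*ex+np.cos(np.radians(35))*np.array([0,0,1.])
cx=np.cross(ey,n)
M=np.array([580.5,17.5,185.])
def cap(x,y,z): return M+x*cx+y*ey+z*n
E
cat > ov.py <<'E'
from h import *
def ov(ps,f,crop):
    out=[]
    for nm,(u0,v0) in crop:
        d=load(nm);im=cv2.cvtColor(d['pixels'],cv2.COLOR_RGB2BGR)[v0:v0+75,u0:u0+50]
        im=cv2.resize(im,(400,600),interpolation=cv2.INTER_CUBIC)
        for pts,col in ps:
            q=np.array([proj(d,p) for p in pts]); q=((q-[u0,v0]+.5)*8-.5).round().astype(int)
            cv2.polylines(im,[q],False,col,1)
        out.append(im)
    cv2.imwrite(f'pics/{f}.png',np.hstack(out))
E
python3 - <<'E'
from ov import *
a=np.linspace(0,2*np.pi,40)
fl=[cap(27*np.cos(t),27*np.sin(t),5) for t in a]; fl0=[cap(27*np.cos(t),27*np.sin(t),-10) for t in a]
ps=[(fl,(0,255,0)),(fl0,(0,160,0))]
for s in(1,-1):
    ps.append(([cap(x,s*y,z) for x,y,z in((-12,23,10),(12,23,10),(12,32,40),(-12,32,40),(-12,23,10))],(0,0,255)))
    ps.append(([cap(-6,s*31,0),cap(-6,s*31,-20),cap(6,s*31,-20),cap(6,s*31,0)],(255,0,0)))
print(n,cx)
ov(ps,'o1',(('scene0',(222,160)),('top0',(240,160))))
E
```

```text
[-0.55819247 -0.13195111  0.81915204] [0.79718146 0.18844571 0.57357644]
```

View pics/o1.png

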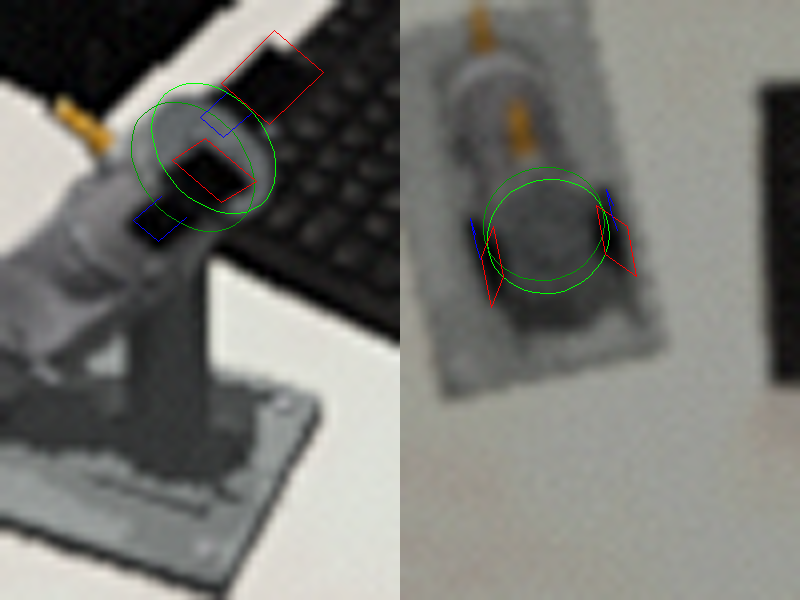

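```bash
sed -i 's/^M=.*/M=np.array([582.,18.5,185.])/' h.py; cat >> h.py <<'E'
from scipy.spatial.transform import Rotation as Ro
RT=Ro.from_matrix(np.c_[cx,-ey,-n])            # tool aligned with the tube
yx=np.array([np.cos(yaw),np.sin(yaw),0])
RD=Ro.from_matrix(np.c_[yx,-ey,[0,0,-1.]])     # tool down, same yaw
def plan(p,R,rows,start=None):
    o=readout.get_obs(); s=(o['ee_pos'],Ro.from_rotvec(o['orientation'])) if start is None else start
    dp=(np.array(p)-s[0])/50/rows; dr=np.degrees((R*s[1].inv()).as_rotvec())/4/rows
    print('per row x',rows,':',dp.round(3),dr.round(3),'| mm',(np.array(p)-s[0]).round(1)); return (np.array(p),R)
def st():
    o=readout.get_obs(); R=Ro.from_rotvec(o['orientation']); g=o['ee_pos']+163*R.as_matrix()[:,2]
    T=np.c_[cx,ey,n].T
    print('t',round(o['t'],2),'tcp',o['ee_pos'].round(1),'grasp in cap frame',(T@(g-M)).round(2),'err deg',np.degrees((RT*R.inv()).as_rotvec()).round(2),'F cap',(T@o['ft_force']).round(1),'w',round(o['width'],1),'gf',round(o['grasp_force'],1),'q',o['qpos'].round(2))
E
python3 - <<'E'
from h import *
w=plan([430,-330,430],RD,5)
w=plan([450,-170,420],RT,5,w);w=plan(M+241*n,RT,5,w);print(M+241*n)
print((RT*Ro.from_rotvec(readout.get_obs()['orientation']).inv()).as_rotvec()*180/np.pi/4)
E
```

```text
per row x 5 : [0.979 1.067 0.104] [-0.004 -0.001 -0.197] | mm [244.9 266.7  26. ]
per row x 5 : [ 0.08  0.64 -0.04] [ 0.403 -1.703  0.   ] | mm [ 20 160 -10]
per row x 5 : [-0.01   0.627 -0.15 ] [0. 0. 0.] | mm [ -2.5 156.7 -37.6]
[447.47561478 -13.30021713 382.41564267]
[ 2.2860634  -8.44710534 -0.95849219]
```

Request:
step_arm(targets=[[[0.95,1,0.1,0,0,-0.2,1],[0.95,1,0.1,0,0,-0.2,1],[0.95,1,0.1,0,0,-0.2,1],[0.95,1,0.1,0,0,-0.2,1],[0.95,1,0.1,0,0,-0.2,1]]])

```text
t: 0.72
ee_pos: [400.9, -369.3, 427.3]
orientation: [-3.121, -0.361, 0.0]
ft_force: [0.5, 0.5, 0.1]
width: 87.7
grasp_force: 0.0
```

Request:
step_arm(targets=[[[0.1,0.6,0,0.2,-0.85,0,1],[0.1,0.6,0,0.2,-0.85,0,1],[0.1,0.6,0,0.2,-0.85,0,1],[0.1,0.6,0,0.2,-0.85,0,1],[0.1,0.6,0,0.2,-0.85,0,1]]])

```text
t: 1.35
ee_pos: [424.8, -219.9, 427.1]
orientation: [-3.05, -0.354, -0.471]
ft_force: [-0.8, 0.3, 0.4]
width: 88.2
grasp_force: 0.0
```

```bash
python3 - <<'E'
from h import *
st(); plan(M+241*n,RT,5)
E
```

```text
t 1.35 tcp [ 424.8 -219.9  427.1] grasp in cap frame [ -80.28 -195.8   161.99] err deg [  3.98 -16.99   0.06] F cap [-0.3  0.5  0.7] w 88.2 gf 0.0 q [-0.56  0.14  1.99  0.3   0.82  0.6 ]
per row x 5 : [ 0.091  0.826 -0.179] [ 0.199 -0.849  0.003] | mm [ 22.7 206.6 -44.6]
```

Request:
step_arm(targets=[[[0.04,0.7,-0.1,0.15,-0.65,0,1],[0.04,0.7,-0.1,0.15,-0.65,0,1],[0.04,0.7,-0.1,0.15,-0.65,0,1],[0.04,0.7,-0.1,0.15,-0.65,0,1],[0,0.4,-0.1,0.15,-0.65,0,1]]])

```text
t: 1.98
ee_pos: [432.6, -59.5, 402.0]
orientation: [-2.951, -0.344, -0.815]
ft_force: [0.4, 0.6, 0.8]
width: 87.7
grasp_force: 0.0
```

Request:
step_arm(targets=[[[0,0.3,-0.2,0,0,0,1],[0,0,-0.2,0,0,0,1],[0,0,0,0,0,0,1],[0,0,0,0,0,0,1],[0,0,0,0,0,0,1]]])

```text
t: 2.6
ee_pos: [433.1, -46.4, 382.6]
orientation: [-2.952, -0.342, -0.815]
ft_force: [0.2, -0.4, -0.1]
width: 87.8
grasp_force: 0.0
```

```bash
python3 - <<'E'
from h import *
st(); plan(M+241*n,RT,1); plan(M+196*n,RT,4)
E
```

```text
t 2.6 tcp [433.1 -46.4 382.6] grasp in cap frame [-29.45 -29.29  90.99] err deg [ 1.02 -4.03  0.12] F cap [ 0.  -0.4 -0.2] w 87.8 gf 0.0 q [-0.2   0.11  2.18  0.57  0.4   0.67]
per row x 1 : [ 0.288  0.663 -0.004] [ 0.255 -1.008  0.031] | mm [14.4 33.1 -0.2]
per row x 4 : [ 0.198  0.195 -0.185] [ 0.064 -0.252  0.008] | mm [ 39.5  39.1 -37. ]
```

Request:
step_arm(targets=[[[0.1,0.25,0,0.08,-0.35,0,1],[0.1,0.25,0,0.08,-0.35,0,1],[0.09,0.16,0,0.09,-0.3,0.03,1],[0,0,0,0,0,0,1],[0,0,0,0,0,0,1]]])

```text
t: 3.22
ee_pos: [447.3, -12.6, 382.2]
orientation: [-2.912, -0.342, -0.916]
ft_force: [0.1, -0.2, -0.1]
width: 88.0
grasp_force: 0.0
```

```bash
python3 - <<'E'
from h import *
st(); plan(M+196*n,RT,4)
shot('scene','s1');shot('top','t1')
from ov import *
a=np.linspace(0,2*np.pi,40)
ps=[([cap(27*np.cos(t),27*np.sin(t),5) for t in a],(0,255,0))]
for s in(1,-1):
    ps.append(([cap(x,s*y,z) for x,y,z in((-12,23,10),(12,23,10),(12,32,40),(-12,32,40),(-12,23,10))],(0,0,255)))
ov(ps,'o2',(('s1',(222,150)),('t1',(235,160))))
E
```

```text
t 3.23 tcp [447.3 -12.6 382.2] grasp in cap frame [-0.31  0.87 77.83] err deg [ 0.01 -0.08 -0.09] F cap [-0.  -0.2 -0.1] w 88.0 gf 0.0 q [-0.11  0.13  2.18  0.67  0.31  0.64]
per row x 4 : [ 0.126  0.026 -0.183] [ 0.001 -0.005 -0.005] | mm [ 25.2   5.2 -36.7]
```

View pics/o2.png

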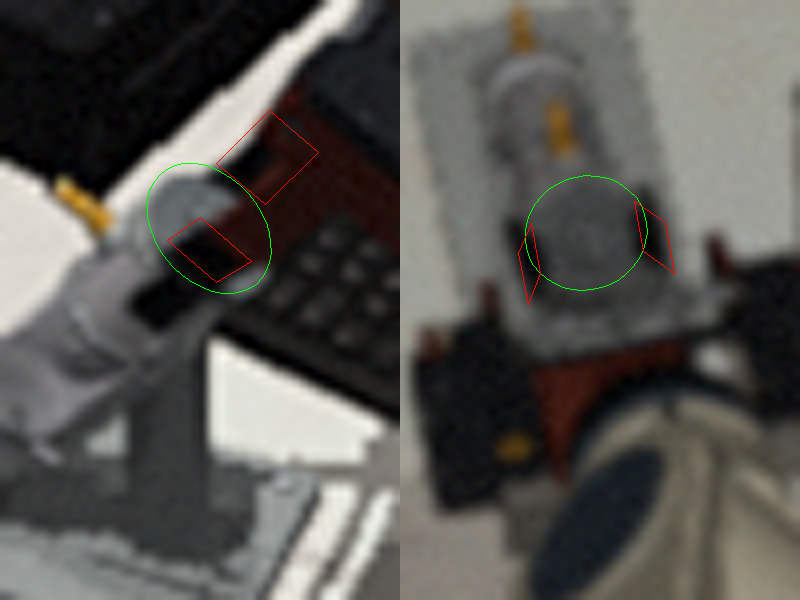

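The tips show at (488,295) and (717,245) in the top crop, straddling the cap. I'll compare them with the tip positions the robot pose predicts.

```bash
python3 - <<'E'
from h import *
d=load('t1')
for y in(51,-51):
    for x in (-10,0,10):
        q=proj(d,cap(x-.3,.9+y,59)); print(y,x,((q-[235,160]+.5)*8-.5+[400,0]).round())
E
```

```text
51 -10 [487. 327.]
51 0 [482. 306.]
51 10 [478. 285.]
-51 -10 [722. 277.]
-51 0 [718. 256.]
-51 10 [714. 235.]
```

Request:
step_arm(targets=[[[0.125,0.02,-0.18,0,0,0,1],[0.125,0.02,-0.18,0,0,0,1],[0.125,0.02,-0.18,0,0,0,1],[0.125,0.02,-0.18,0,0,0,1],[0,0,0,0,0,0,1]]])

```text
t: 3.95
ee_pos: [472.4, -9.1, 345.8]
orientation: [-2.913, -0.34, -0.914]
ft_force: [-0.3, -0.1, -0.0]
width: 87.4
grasp_force: 0.0
```

Request:
step_arm(targets=[[[0,0,0,0,0,0,0.66],[0,0,0,0,0,0,0.6],[0,0,0,0,0,0,0.3],[0,0,0,0,0,0,0.3],[0,0,0,0,0,0,0.3]]])

```text
t: 4.58
ee_pos: [472.2, -8.3, 346.7]
orientation: [-2.91, -0.341, -0.915]
ft_force: [-4.2, 5.1, 7.0]
width: 46.1
grasp_force: 30.2
```

```bash
python3 - <<'E'
from h import *
st()
E
```

```text
t 4.58 tcp [472.2  -8.3 346.7] grasp in cap frame [-2.000e-02 -3.800e-01  3.429e+01] err deg [-0.1  -0.09 -0.12] F cap [1.7 6.  7.4] w 46.1 gf 30.2 q [-0.09  0.23  2.16  0.87  0.25  0.45]
```

Request:
step_arm(targets=[[[-0.005,0.02,0,0,0,0,0.3],[0,0,0,0,0,0,0.3],[-0.055,-0.013,0.08,0,0,0,0.3],[-0.055,-0.013,0.08,0,0,0,0.3],[0,0,0,0,0,0,0.3]]])

```text
t: 5.2
ee_pos: [466.5, -9.3, 354.7]
orientation: [-2.912, -0.341, -0.917]
ft_force: [0.6, 1.1, 1.5]
width: 46.4
grasp_force: 30.0
```

```bash
python3 - <<'E'
from h import *
st()
E
```

```text
t 5.2 tcp [466.5  -9.3 354.7] grasp in cap frame [-0.05 -0.4  44.14] err deg [ 0.02 -0.03 -0.05] F cap [1.5 0.9 0.8] w 46.4 gf 30.0 q [-0.1   0.21  2.17  0.81  0.26  0.5 ]
```

Request:
step_arm(targets=[[[-0.11,-0.026,0.16,0,0,0,0.3],[-0.11,-0.026,0.16,0,0,0,0.3],[-0.11,-0.026,0.16,0,0,0,0.3],[-0.11,-0.026,0.16,0,0,0,0.3],[0,0,0,0,0,0,0.3]]])

```text
t: 5.82
ee_pos: [444.4, -14.6, 386.9]
orientation: [-2.912, -0.341, -0.918]
ft_force: [-0.5, 0.1, -1.3]
width: 46.1
grasp_force: 29.9
```

```bash
python3 - <<'E'
from h import *
st();shot('scene','s2');shot('top','t2')
from ov import *
a=np.linspace(0,2*np.pi,40)
ov([([cap(20*np.cos(t),20*np.sin(t),0) for t in a],(0,255,0))],'o3',(('s2',(230,150)),('t2',(235,160))))
# cap place candidates
d=load('top0')
for u,v in((470,345),(455,370),(395,397),(445,322),(470,330),(500,340)): print(u,v,onz(d,u*.64,v*.64,0).round())
E
```

```text
t 5.83 tcp [444.4 -14.6 386.9] grasp in cap frame [-0.15 -0.54 83.57] err deg [ 0.02 -0.   -0.03] F cap [-1.1  0.2 -0.8] w 46.1 gf 29.9 q [-0.12  0.11  2.19  0.66  0.33  0.65]
470 345 [ 496. -154.    0.]
455 370 [ 433. -116.    0.]
395 397 [364.  31.   0.]
445 322 [553. -91.   0.]
470 330 [ 534. -154.    0.]
500 340 [ 510. -229.    0.]
```

View pics/o3.png

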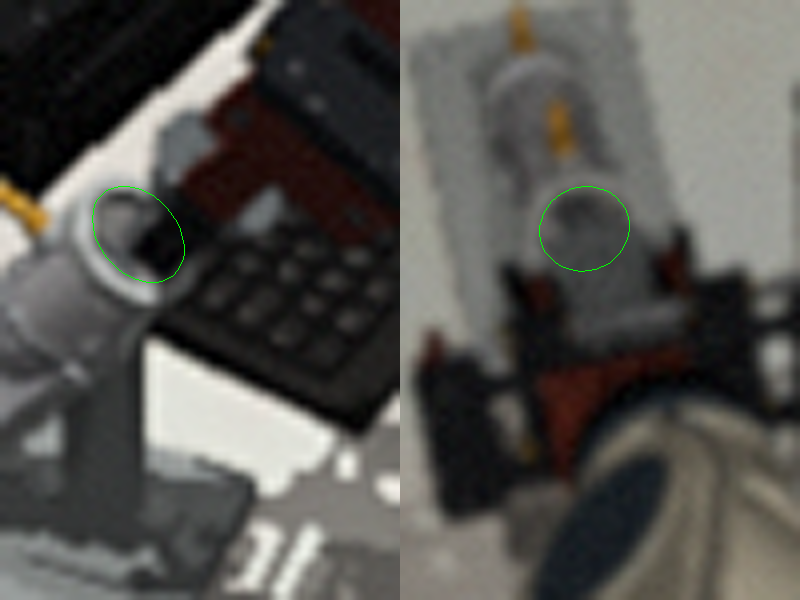

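The cap is out and held. The mouth is visible and sits on the predicted circle in both views: bore at about (138,235) in the scene crop and (584,228) in the top crop. Next I'll stand the cap on free bench at about (490,-150).

Request:
step_arm(targets=[[[0.1,-0.5,0.1,-0.1,0.4,0,0.3],[0.1,-0.5,0,-0.2,0.85,0,0.3],[0.1,-0.5,0,-0.2,0.85,0,0.3],[0.1,-0.5,0,-0.2,0.85,0,0.3],[0.1,-0.5,0,-0.2,0.85,0,0.3]]])

```text
t: 6.55
ee_pos: [469.8, -140.3, 390.9]
orientation: [-3.039, -0.355, -0.513]
ft_force: [0.6, -0.5, -1.5]
width: 46.0
grasp_force: 29.9
```

Request:
step_arm(targets=[[[0.08,-0.04,-0.3,-0.2,0.85,0,0.3],[0.08,-0.04,-0.3,-0.2,0.85,0,0.3],[0.08,-0.04,-0.3,-0.2,0.85,0,0.3],[0.08,-0.04,-0.3,-0.2,0.85,0,0.3],[0.08,-0.04,-0.3,-0.2,0.85,0,0.3]]])

```text
t: 7.18
ee_pos: [489.9, -149.5, 315.3]
orientation: [-3.115, -0.364, -0.047]
ft_force: [0.4, -0.0, -0.9]
width: 46.0
grasp_force: 29.9
```

Request:
step_arm(targets=[[[0,0,0,-0.1,0.42,0,0.3],[0,0,0,0,0,0,0.3],[0,0,0,0,0,0,0.3],[0,0,0,0,0,0,0.3],[0,0,0,0,0,0,0.3]]])

```text
t: 7.8
ee_pos: [489.6, -149.5, 316.6]
orientation: [-3.12, -0.365, -0.004]
ft_force: [0.0, 0.3, -1.4]
width: 46.0
grasp_force: 29.9
```

```bash
python3 - <<'E'
from h import *
st(); plan([490,-150,222],RD,5)
E
```

```text
t 7.8 tcp [ 489.6 -149.5  316.6] grasp in cap frame [-122.97 -142.13   47.8 ] err deg [  8.   -33.91  -0.04] F cap [-0.7  0.3 -1.2] w 46.0 gf 29.9 q [-0.32  0.39  1.94  0.    0.81  1.02]
per row x 5 : [ 0.002 -0.002 -0.379] [-0.003  0.007 -0.002] | mm [  0.4  -0.5 -94.6]
```

Request:
step_arm(targets=[[[0,0,-0.45,0,0,0,0.3],[0,0,-0.45,0,0,0,0.3],[0,0,-0.45,0,0,0,0.3],[0,0,-0.45,0,0,0,0.3],[0,0,-0.1,0,0,0,0.3]]])

```text
t: 8.43
ee_pos: [489.2, -149.3, 220.3]
orientation: [-3.118, -0.364, 0.0]
ft_force: [-0.0, 0.2, -0.5]
width: 46.4
grasp_force: 29.9
```

Request:
step_arm(targets=[[[0,0,-0.02,0,0,0,0.3],[0,0,-0.02,0,0,0,0.3],[0,0,0,0,0,0,0.3],[0,0,0,0,0,0,0.3],[0,0,0,0,0,0,0.3]]])

```text
t: 9.05
ee_pos: [489.7, -149.5, 219.5]
orientation: [-3.12, -0.365, -0.004]
ft_force: [-0.4, 0.3, -1.5]
width: 46.6
grasp_force: 29.9
```

Request:
step_arm(targets=[[[0,0,-0.02,0,0,0,0.3],[0,0,0,0,0,0,0.3],[0,0,0,0,0,0,0.3],[0,0,0,0,0,0,0.3],[0,0,0,0,0,0,0.3]]])

```text
t: 9.68
ee_pos: [489.6, -149.5, 218.3]
orientation: [-3.119, -0.365, -0.003]
ft_force: [0.0, -0.9, -1.7]
width: 46.4
grasp_force: 29.9
```

Request:
step_arm(targets=[[[0,0,-0.02,0,0,0,0.3],[0,0,0,0,0,0,0.3],[0,0,0,0,0,0,0.3],[0,0,0,0,0,0,0.3],[0,0,0,0,0,0,0.3]]])

```text
t: 10.3
ee_pos: [489.8, -149.4, 217.7]
orientation: [-3.12, -0.365, -0.004]
ft_force: [-0.6, 0.6, 4.3]
width: 46.0
grasp_force: 30.1
```

Request:
step_arm(targets=[[[0,0,0,0,0,0,1],[0,0,0,0,0,0,1],[0,0,0,0,0,0,1],[0,0,0.2,0,0,0,1],[0,0,0.4,0,0,0,1]]])

```text
t: 10.92
ee_pos: [489.4, -149.4, 247.4]
orientation: [-3.119, -0.364, -0.001]
ft_force: [0.4, 0.1, 0.0]
width: 87.4
grasp_force: 0.0
```

Request:
step_arm(targets=[[[0,0,0.6,0,0,0,1],[-0.3,-0.65,0.2,0,0,0,1],[-0.4,-0.85,0,0,0,0,1],[-0.35,-0.85,0,0,0,0,1],[0,0,0,0,0,0,1]]])

```text
t: 11.55
ee_pos: [436.3, -269.1, 288.0]
orientation: [3.121, 0.359, 0.004]
ft_force: [0.1, 0.7, 0.5]
width: 87.8
grasp_force: 0.0
```

```bash
python3 - <<'E'
from h import *
st();d=shot('scene','s3');t=shot('top','t3'); plan([436.5,-267.5,213],RD,5)
a=cv2.resize(cv2.cvtColor(d['pixels'],cv2.COLOR_RGB2BGR)[140:240,260:360],(400,400),interpolation=cv2.INTER_CUBIC)
b=cv2.resize(cv2.cvtColor(t['pixels'],cv2.COLOR_RGB2BGR)[185:285,265:365],(400,400),interpolation=cv2.INTER_CUBIC)
cv2.imwrite('pics/o4.png',np.hstack([a,b]))
E
```

```text
t 11.55 tcp [ 436.3 -269.1  288. ] grasp in cap frame [-204.38 -246.42   69.9 ] err deg [  7.98 -33.91   0.18] F cap [0.5 0.6 0.2] w 87.8 gf 0.0 q [-0.58  0.44  1.95  0.    0.75  0.76]
per row x 5 : [-0.002 -0.002 -0.299] [-0.003  0.006  0.002] | mm [ -0.5  -0.5 -74.7]
```

View pics/o4.png

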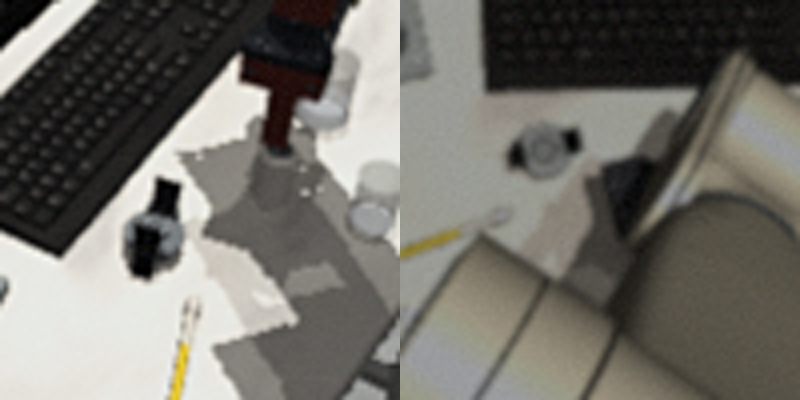

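The cap stands upright at (153,230) in the left half and (548,150) in the right half. The gripper is over the canister at (272,170).

Request:
step_arm(targets=[[[0,0.02,-0.35,0,0,0,1],[0,0,-0.35,0,0,0,1],[0,0,-0.35,0,0,0,1],[0,0,-0.35,0,0,0,1],[0,0,-0.08,0,0,0,1]]])

```text
t: 12.28
ee_pos: [436.8, -265.5, 211.7]
orientation: [-3.118, -0.365, 0.0]
ft_force: [0.0, 0.5, 0.0]
width: 87.8
grasp_force: 0.0
```

Request:
step_arm(targets=[[[0,0,0,0,0,0,0.5],[0,0,0,0,0,0,0.4],[0,0,0,0,0,0,0.2],[0,0,0,0,0,0,0.2],[0,0,0,0,0,0,0.2]]])

```text
t: 12.9
ee_pos: [437.2, -266.0, 213.5]
orientation: [-3.12, -0.365, -0.004]
ft_force: [0.4, -1.1, 0.5]
width: 41.2
grasp_force: 0.5
```

```bash
python3 - <<'E'
from h import *
st()
E
```

```text
t 12.9 tcp [ 437.2 -266.   213.5] grasp in cap frame [-245.9  -243.53    7.99] err deg [  8.02 -33.93  -0.04] F cap [ 0.4 -1.2  0.3] w 41.2 gf 0.5 q [-0.57  0.57  1.98  0.    0.59  0.76]
```

Request:
step_arm(targets=[[[0,0,0,0,0,0,0.2],[0,0,0,0,0,0,0.2],[0,0,0,0,0,0,0.2],[0,0,0.3,0,0,0,0.2],[0,0,0.6,0,0,0,0.2]]])

```text
t: 13.52
ee_pos: [436.5, -265.6, 258.3]
orientation: [-3.117, -0.364, 0.001]
ft_force: [0.5, -0.2, -0.9]
width: 35.4
grasp_force: 29.8
```

```bash
python3 - <<'E'
from h import *
st()
p1=M+(163+50.5+60)*n   # canister foot 60 above mouth
print(p1); w=plan([440,-150,400],RD,5); plan(p1,RT,10,w)
E
```

```text
t 13.53 tcp [ 436.5 -265.6  258.3] grasp in cap frame [-220.92 -242.51   45.25] err deg [  7.91 -34.1   -0.09] F cap [-0.1 -0.3 -1. ] w 35.4 gf 29.8 q [-0.57  0.49  1.97  0.    0.69  0.77]
[429.33435952 -17.58862816 409.03808411]
per row x 5 : [0.014 0.462 0.567] [-0.008 -0.002 -0.002] | mm [  3.5 115.6 141.7]
per row x 10 : [-0.021  0.265  0.018] [ 0.201 -0.852  0.   ] | mm [-10.7 132.4   9. ]
```

Request:
step_arm(targets=[[[0,0.2,0.8,0,0,0,0.2],[0,0.6,0.8,0,0,0,0.2],[0,0.6,0.6,0.2,-0.85,0,0.2],[0,0.6,0.6,0.2,-0.85,0,0.2],[0,0.3,0.1,0.2,-0.85,0,0.2]]])

```text
t: 14.15
ee_pos: [437.0, -149.7, 406.0]
orientation: [-3.086, -0.363, -0.294]
ft_force: [-0.6, 0.0, -0.8]
width: 35.5
grasp_force: 29.8
```

Request:
step_arm(targets=[[[0,0.35,0,0.2,-0.85,0,0.2],[0,0.35,0,0.2,-0.85,0,0.2],[0,0.35,0,0.2,-0.85,0,0.2],[0,0.35,0,0.2,-0.85,0,0.2],[0,0.35,0,0.2,-0.85,0,0.2]]])

```text
t: 14.78
ee_pos: [436.5, -62.7, 403.8]
orientation: [-2.973, -0.348, -0.746]
ft_force: [-0.7, -0.1, -1.1]
width: 35.7
grasp_force: 29.8
```

Request:
step_arm(targets=[[[0,0.3,0,0.2,-0.85,0,0.2],[0,0.25,0,0.2,-0.85,0,0.2],[0,0,0,0,0,0,0.2],[0,0,0,0,0,0,0.2],[0,0,0,0,0,0,0.2]]])

```text
t: 15.4
ee_pos: [437.2, -36.3, 403.5]
orientation: [-2.912, -0.34, -0.919]
ft_force: [0.8, -0.6, -0.5]
width: 35.6
grasp_force: 29.8
```

```bash
python3 - <<'E'
from h import *
st()
plan(M+(163+50.5+60)*n,RT,2)
E
```

```text
t 15.4 tcp [437.2 -36.3 403.5] grasp in cap frame [ -0.31 -20.04 104.03] err deg [ 0.02  0.04 -0.03] F cap [ 0.2 -0.8 -0.8] w 35.6 gf 29.8 q [-0.18  0.07  2.18  0.64  0.39  0.62]
per row x 2 : [-0.079  0.187  0.055] [ 0.003  0.005 -0.003] | mm [-7.9 18.7  5.5]
```

Request:
step_arm(targets=[[[-0.045,0.19,0,0,0,0,0.2],[-0.045,0.19,0,0,0,0,0.2],[0.13,0.03,-0.19,0,0,0,0.2],[0.13,0.03,-0.19,0,0,0,0.2],[0.13,0.03,-0.19,0,0,0,0.2]]])

```text
t: 16.02
ee_pos: [452.8, -12.8, 374.0]
orientation: [-2.912, -0.34, -0.919]
ft_force: [0.2, 0.3, -1.5]
width: 35.2
grasp_force: 29.8
```

Request:
step_arm(targets=[[[0,0,0,0,0,0,0.2],[0,0,0,0,0,0,0.2],[0,0,0,0,0,0,0.2],[0,0,0,0,0,0,0.2],[0,0,0,0,0,0,0.2]]])

```text
t: 16.65
ee_pos: [452.1, -12.5, 375.0]
orientation: [-2.911, -0.341, -0.92]
ft_force: [0.2, -0.3, -1.7]
width: 35.7
grasp_force: 29.8
```

```bash
python3 - <<'E'
from h import *
st();shot('scene','s4');shot('top','t4')
from ov import *
a=np.linspace(0,2*np.pi,40)
c=lambda x,y,z,r:[cap(x+r*np.cos(t),y+r*np.sin(t),z) for t in a]
ov([(c(0,0,0,27),(0,255,0)),(c(0,-.4,17.5,18),(0,0,255))],'o5',(('s4',(230,150)),('t4',(235,160))))
E
```

```text
t 16.65 tcp [452.1 -12.5 375. ] grasp in cap frame [-0.21 -0.26 69.27] err deg [ 0.02  0.08 -0.04] F cap [-0.8 -0.3 -1.5] w 35.7 gf 29.8 q [-0.11  0.15  2.18  0.71  0.3   0.6 ]
```

View pics/o5.png

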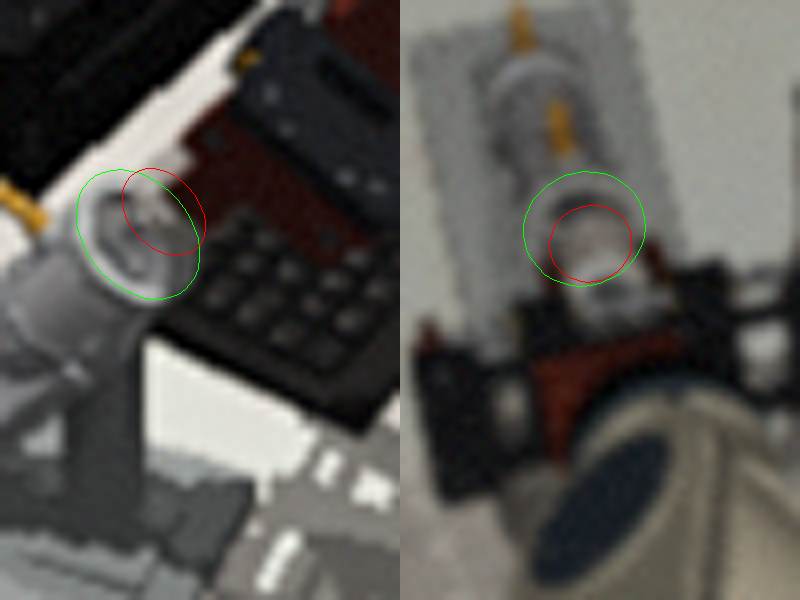

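Request:
step_arm(targets=[[[0.08,0.02,-0.12,0,0,0,0.2],[0.08,0.02,-0.12,0,0,0,0.2],[0.08,0.02,-0.12,0,0,0,0.2],[0,0,0,0,0,0,0.2],[0,0,0,0,0,0,0.2]]])

```text
t: 17.38
ee_pos: [464.1, -9.4, 356.6]
orientation: [-2.911, -0.341, -0.919]
ft_force: [0.2, -0.5, -0.6]
width: 35.3
grasp_force: 29.8
```

```bash
python3 - <<'E'
from h import *
st()
E
```

```text
t 17.38 tcp [464.1  -9.4 356.6] grasp in cap frame [-7.000e-01 -3.000e-02  4.707e+01] err deg [ 0.01  0.03 -0.05] F cap [-0.3 -0.6 -0.6] w 35.3 gf 29.8 q [-0.1   0.2   2.17  0.81  0.26  0.51]
```

Request:
step_arm(targets=[[[0.075,0.018,-0.09,0,0,0,0.2],[0.065,0.016,-0.1,0,0,0,0.2],[0,0,0,0,0,0,0.2],[0,0,0,0,0,0,0.2],[0,0,0,0,0,0,0.2]]])

```text
t: 18.0
ee_pos: [471.1, -7.8, 347.3]
orientation: [-2.911, -0.341, -0.919]
ft_force: [-1.0, 0.2, -1.3]
width: 35.6
grasp_force: 29.8
```

```bash
python3 - <<'E'
from h import *
st()
E
```

```text
t 18.0 tcp [471.1  -7.8 347.3] grasp in cap frame [-0.11 -0.05 35.36] err deg [ 0.01  0.06 -0.04] F cap [-1.5  0.5 -0.5] w 35.6 gf 29.8 q [-0.09  0.23  2.17  0.87  0.24  0.45]
```

Request:
step_arm(targets=[[[0.055,0.013,-0.08,0,0,0,0.2],[0.055,0.013,-0.08,0,0,0,0.2],[0,0,0,0,0,0,0.2],[0,0,0,0,0,0,0.2],[0,0,0,0,0,0,0.2]]])

```text
t: 18.62
ee_pos: [476.5, -6.4, 339.2]
orientation: [-2.911, -0.341, -0.919]
ft_force: [-0.3, 0.3, -0.8]
width: 35.4
grasp_force: 29.8
```

```bash
python3 - <<'E'
from h import *
st()
E
```

```text
t 18.62 tcp [476.5  -6.4 339.2] grasp in cap frame [-0.24  0.03 25.46] err deg [ 0.01  0.04 -0.04] F cap [-0.6  0.3 -0.6] w 35.4 gf 29.8 q [-0.09  0.25  2.16  0.92  0.23  0.4 ]
```

Request:
step_arm(targets=[[[0,0,0,0,0,0,0.6],[0,0,0,0,0,0,0.7],[0,0,0,0,0,0,0.7],[-0.25,-0.06,0.37,0,0,0,0.7],[-0.35,-0.085,0.53,0,0,0,0.7]]])

```text
t: 19.25
ee_pos: [446.3, -13.7, 384.2]
orientation: [-2.912, -0.341, -0.916]
ft_force: [0.2, 0.4, 0.3]
width: 61.5
grasp_force: 0.0
```

Request:
step_arm(targets=[[[0,0,0,0,0,0,0],[0,0,0,0,0,0,0],[0,0,0,0,0,0,0],[0,0,0,0,0,0,0],[0,0,0,0,0,0,0]]])

```text
t: 19.88
ee_pos: [446.7, -13.6, 383.8]
orientation: [-2.912, -0.341, -0.918]
ft_force: [-0.5, -0.2, -0.8]
width: 15.4
grasp_force: 0.0
```

```bash
python3 - <<'E'
from h import *
st();shot('scene','s5');shot('top','t5')
from ov import *
a=np.linspace(0,2*np.pi,40)
c=lambda x,y,z,r:[cap(x+r*np.cos(t),y+r*np.sin(t),z) for t in a]
ov([(c(0,0,0,27),(0,255,0))],'o6',(('s5',(230,150)),('t5',(235,160))))
E
```

```text
t 19.88 tcp [446.7 -13.6 383.8] grasp in cap frame [ 0.13 -0.08 79.61] err deg [ 0.   -0.   -0.05] F cap [-0.9 -0.  -0.3] w 15.4 gf 0.0 q [-0.11  0.12  2.18  0.67  0.32  0.64]
```

View pics/o6.png

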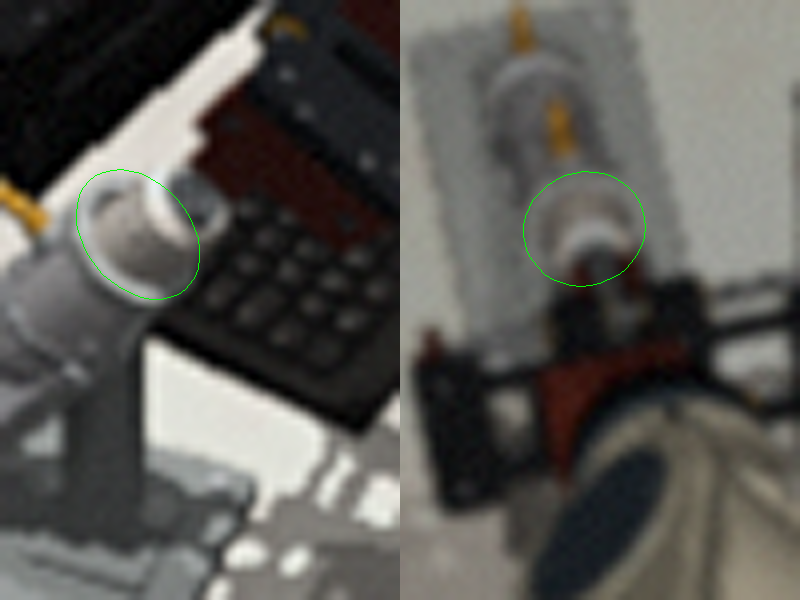

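The new canister stands in the mouth, sticking out about 36 mm, with its top at (190,205) in the scene crop. Next I'll shut the fingers and push.

Request:
step_arm(targets=[[[0,0,0,0,0,0,0],[0,0,0,0,0,0,0],[0,0,0,0,0,0,0],[0.11,0.026,-0.16,0,0,0,0],[0.11,0.026,-0.16,0,0,0,0]]])

```text
t: 20.6
ee_pos: [458.0, -11.1, 367.9]
orientation: [-2.911, -0.341, -0.92]
ft_force: [-0.6, -0.7, 0.3]
width: 0.3
grasp_force: 0.0
```

Request:
step_arm(targets=[[[0.09,0.02,-0.13,0,0,0,0],[0.06,0.014,-0.08,0,0,0,0],[0.055,0.013,-0.08,0,0,0,0],[0.055,0.013,-0.08,0,0,0,0],[0,0,0,0,0,0,0]]])

```text
t: 21.22
ee_pos: [470.7, -8.0, 349.5]
orientation: [-2.911, -0.341, -0.919]
ft_force: [-0.6, -0.7, 0.4]
width: 0.3
grasp_force: 0.0
```

```bash
python3 - <<'E'
from h import *
st()
E
```

```text
t 21.23 tcp [470.7  -8.  349.5] grasp in cap frame [ 0.7  -0.19 37.36] err deg [ 0.01  0.02 -0.04] F cap [-0.4 -0.5  0.7] w 0.3 gf 0.0 q [-0.09  0.23  2.17  0.85  0.25  0.47]
```

Request:
step_arm(targets=[[[0.02,0.01,-0.06,0,0,0,0],[0.03,0.007,-0.05,0,0,0,0],[0.03,0.007,-0.05,0,0,0,0],[0.03,0.007,-0.05,0,0,0,0],[0.03,0.007,-0.05,0,0,0,0]]])

```text
t: 21.85
ee_pos: [477.9, -6.2, 336.8]
orientation: [-2.911, -0.341, -0.92]
ft_force: [0.6, -0.5, 5.4]
width: 0.4
grasp_force: 2.0
```

```bash
python3 - <<'E'
from h import *
st();d=shot('scene','s6')
g=cv2.cvtColor(d['pixels'],cv2.COLOR_RGB2GRAY)
p=lambda z:proj(d,cap(0,0,z)).round(1)
print(p(0),p(12),p(35)); print(g[165:195,238:262])
E
```

```text
t 21.85 tcp [477.9  -6.2 336.8] grasp in cap frame [-0.32 -0.12 22.73] err deg [ 0.02  0.09 -0.04] F cap [ 3.5 -0.6  4.1] w 0.4 gf 2.0 q [-0.09  0.26  2.16  0.94  0.22  0.38]
[246.8 178.8] [249.  176.9] [253.1 173.3]
[[  4   3   8  11   6   0  26 116 197 219 216 216 225 208 141  66  56  45
   34  28  32  28  25  24]
 [  4  10   5   1   0  31 118 198 220 220 218 219 207 151  72  27  31  27
   30  30  34  23  13  14]
 [  5   3   2  19  38 115 198 223 218 218 219 213 156  69  25  23  25  28
   33  30  31  25  13  11]
 [  0   0  29 109 149 199 223 221 220 220 223 184 100  30  20  30  29  29
   29  29  30  28  17  13]
 [  0  28 119 201 223 222 223 221 223 214 200 133  49  22  30  46  41  30
   31  30  30  31  26  15]
 [ 26 117 202 225 224 222 222 226 219 179 110  48  25  29  33  65  55  33
   30  32  31  30  33  24]
 [119 200 226 224 216 211 211 202 172 102  33  11  20  28  30  45  42  35
   32  30  32  32  31  32]
 [200 225 223 211 203 192 172 131  74  34  18  14  14  23  29  32  31  29
   30  29  33  31  33  30]
 [227 222 206 192 176 158 120  60  24  19  22  15   6  14  21  27  33  41
 
[... 1447 characters left out ...]
85  83  80  77  69  61  60  56  62  70  71  51  35  20  21  21  24
   23  21  19  16  24  25]
 [ 86  80  77  78  77  72  70  64  62  66  62  42  28  31  29  29  26  22
   16  13  19  20  20  19]
 [ 80  74  72  72  71  75  64  59  70  73  46  16  12  25  26  31  32  32
   24  18  23  17  17  21]
 [ 75  75  75  81  89  79  66  68  74  64  38  17   4   8  17  24  33  35
   29  28  22  22  17  15]
 [ 74  73  78  95  91  72  64  75  72  54  98 113  65  15   1   9  18  28
   37  32  29  27  15  21]
 [ 80  73  81  87  73  66  62  74  62  55 173 207 173 106  41  10   4  11
   19  28  27  34  30  26]
 [ 80  69  64  64  64  63  60  68  48  53 193 238 234 198 160 104  39  12
    2   5  19  26  29  32]]
```

Request:
step_arm(targets=[[[0.03,0.007,-0.045,0,0,0,0],[0.03,0.007,-0.045,0,0,0,0],[0.03,0.007,-0.045,0,0,0,0],[0.03,0.007,-0.045,0,0,0,0],[0,0,0,0,0,0,0]]])

```text
t: 22.52
ee_pos: [483.4, -4.8, 327.3]
orientation: [-2.912, -0.341, -0.918]
ft_force: [-0.5, -1.4, 0.2]
width: 0.3
grasp_force: 0.3
```

```bash
python3 - <<'E'
from h import *
st()
E
```

```text
t 22.52 tcp [483.4  -4.8 327.3] grasp in cap frame [-1.37  0.11 11.65] err deg [ 0.   -0.01 -0.05] F cap [-0.5 -1.3  0.6] w 0.3 gf 0.3 q [-0.08  0.29  2.15  1.01  0.21  0.31]
```

Request:
step_arm(targets=[[[0.05,0.01,-0.03,0,0,0,0],[0.045,0.01,-0.05,0,0,0,0],[0.04,0.009,-0.057,0,0,0,0],[0.04,0.009,-0.057,0,0,0,0],[0,0,0,0,0,0,0]]])

```text
t: 23.15
ee_pos: [492.4, -2.8, 317.7]
orientation: [-2.911, -0.341, -0.918]
ft_force: [1.0, 0.2, -0.0]
width: 0.5
grasp_force: 0.0
```

```bash
python3 - <<'E'
from h import *
st()
E
```

```text
t 23.15 tcp [492.4  -2.8 317.7] grasp in cap frame [ 0.66 -0.08 -1.51] err deg [ 0.    0.   -0.05] F cap [ 0.8 -0.1 -0.6] w 0.5 gf 0.0 q [-0.08  0.32  2.14  1.08  0.2   0.24]
```

Request:
step_arm(targets=[[[0.02,0.005,-0.045,0,0,0,0],[0.025,0.006,-0.043,0,0,0,0],[0.006,0.001,-0.008,0,0,0,0],[0,0,0,0,0,0,0],[0,0,0,0,0,0,0]]])

```text
t: 23.78
ee_pos: [494.9, -2.3, 313.2]
orientation: [-2.911, -0.341, -0.919]
ft_force: [-0.6, -0.5, 2.7]
width: 0.3
grasp_force: 0.5
```

```bash
python3 - <<'E'
from h import *
st()
E
```

```text
t 23.77 tcp [494.9  -2.3 313.2] grasp in cap frame [ 0.33 -0.19 -6.58] err deg [ 0.02  0.05 -0.05] F cap [ 0.9 -0.4  2.6] w 0.3 gf 0.5 q [-0.07  0.33  2.14  1.13  0.19  0.2 ]
```

Request:
step_arm(targets=[[[-0.11,-0.026,0.16,0,0,0,0],[-0.22,-0.053,0.33,0,0,0,0],[-0.22,-0.053,0.33,0,0,0,0],[-0.22,-0.053,0.33,0,0,0,0],[-0.22,-0.053,0.33,0,0,0,0.5]]])

```text
t: 24.4
ee_pos: [444.8, -14.3, 387.5]
orientation: [-2.912, -0.341, -0.918]
ft_force: [-0.3, 1.3, 0.0]
width: 7.2
grasp_force: 0.0
```

Request:
step_arm(targets=[[[0.1,-0.5,0.1,-0.1,0.4,0,1],[0.1,-0.5,0,-0.2,0.85,0,1],[0.1,-0.5,0,-0.2,0.85,0,1],[0.1,-0.5,0,-0.2,0.85,0,1],[0.1,-0.5,0,-0.2,0.85,0,1]]])

```text
t: 25.02
ee_pos: [470.3, -140.1, 392.0]
orientation: [-3.039, -0.355, -0.516]
ft_force: [-0.3, 0.2, 0.0]
width: 57.0
grasp_force: 0.0
```

Request:
step_arm(targets=[[[0.08,-0.04,-0.3,-0.2,0.85,0,1],[0.08,-0.04,-0.3,-0.2,0.85,0,1],[0.08,-0.04,-0.3,-0.2,0.85,0,1],[0.08,-0.04,-0.3,-0.2,0.85,0,1],[0.08,-0.04,-0.3,-0.2,0.85,0,1]]])

```text
t: 25.65
ee_pos: [490.3, -149.3, 316.5]
orientation: [-3.116, -0.364, -0.049]
ft_force: [1.3, -0.1, -0.7]
width: 88.0
grasp_force: 0.0
```

Request:
step_arm(targets=[[[0,0,0,-0.1,0.42,0,1],[0,0,0,0,0,0,1],[0,0,0,0,0,0,1],[0,0,0,0,0,0,1],[0,0,0,0,0,0,1]]])

```text
t: 26.28
ee_pos: [490.4, -149.2, 317.6]
orientation: [-3.12, -0.365, -0.007]
ft_force: [0.9, 0.4, -1.3]
width: 88.2
grasp_force: 0.0
```

```bash
python3 - <<'E'
from h import *
st(); plan([489.8,-149.4,218],RD,5)
E
```

```text
t 26.27 tcp [ 490.4 -149.2  317.6] grasp in cap frame [-121.46 -142.14   47.95] err deg [  8.   -33.79  -0.04] F cap [ 0.1  0.2 -1.6] w 88.2 gf 0.0 q [-0.32  0.39  1.94  0.    0.81  1.02]
per row x 5 : [-0.002 -0.001 -0.398] [-0.003  0.013 -0.002] | mm [ -0.6  -0.2 -99.6]
```

Request:
step_arm(targets=[[[-0.01,0,-0.5,0,0.05,0,1],[0,0,-0.5,0,0,0,1],[0,0,-0.5,0,0,0,1],[0,0,-0.4,0,0,0,1],[0,0,-0.09,0,0,0,1]]])

```text
t: 26.9
ee_pos: [489.5, -149.1, 216.8]
orientation: [-3.118, -0.365, 0.002]
ft_force: [-0.4, 0.4, 0.4]
width: 88.1
grasp_force: 0.0
```

Request:
step_arm(targets=[[[0,0,0,0,0,0,0.7],[0,0,0,0,0,0,0.6],[0,0,0,0,0,0,0.3],[0,0,0,0,0,0,0.3],[0,0,0,0,0,0,0.3]]])

```text
t: 27.52
ee_pos: [490.3, -149.2, 218.6]
orientation: [-3.12, -0.365, -0.003]
ft_force: [-1.1, 1.3, 7.2]
width: 45.7
grasp_force: 30.2
```

```bash
python3 - <<'E'
from h import *
st()
E
```

```text
t 27.52 tcp [ 490.3 -149.2  218.6] grasp in cap frame [-178.65 -142.04  -32.91] err deg [  8.01 -33.95  -0.05] F cap [3.5 1.6 6.3] w 45.7 gf 30.2 q [-0.32  0.56  1.97  0.    0.6   1.02]
```

Request:
step_arm(targets=[[[0,0,0.5,0,0,0,0.3],[0,0,1,0,0,0,0.3],[-0.08,0.04,0.7,0.1,-0.42,0,0.3],[-0.08,0.04,0.6,0.2,-0.85,0,0.3],[-0.08,0.04,0.6,0.2,-0.85,0,0.3]]])

```text
t: 28.15
ee_pos: [477.5, -143.0, 388.7]
orientation: [-3.092, -0.362, -0.239]
ft_force: [-0.0, -0.5, -0.5]
width: 46.0
grasp_force: 29.9
```

Request:
step_arm(targets=[[[-0.08,0.05,0.1,0.2,-0.85,0,0.3],[-0.1,0.4,0,0.2,-0.85,0,0.3],[-0.1,0.4,0,0.2,-0.85,0,0.3],[-0.1,0.4,0,0.2,-0.85,0,0.3],[-0.1,0.4,0,0.2,-0.85,0,0.3]]])

```text
t: 28.78
ee_pos: [453.3, -60.1, 392.6]
orientation: [-2.988, -0.35, -0.698]
ft_force: [1.1, 0.3, -0.5]
width: 45.6
grasp_force: 29.9
```

Request:
step_arm(targets=[[[-0.1,0.4,0,0.2,-0.85,0,0.3],[-0.1,0.3,0,0.2,-0.85,0,0.3],[0,0,0,0.2,-0.85,0,0.3],[0,0,0,0,0,0,0.3],[0,0,0,0,0,0,0.3]]])

```text
t: 29.4
ee_pos: [443.9, -25.8, 392.7]
orientation: [-2.895, -0.339, -0.958]
ft_force: [-0.9, 0.7, -0.4]
width: 45.9
grasp_force: 29.9
```

```bash
python3 - <<'E'
from h import *
st(); plan(M+247*n+.5*cx-.3*ey,RT,3)
E
```

```text
t 29.4 tcp [443.9 -25.8 392.7] grasp in cap frame [  5.3  -11.23  90.16] err deg [-0.37  1.58 -0.07] F cap [-0.8  0.9  0.1] w 45.9 gf 29.9 q [-0.15  0.1   2.19  0.75  0.33  0.54]
per row x 3 : [ 0.005  0.077 -0.034] [-0.031  0.131 -0.006] | mm [ 0.7 11.5 -5.1]
```

Request:
step_arm(targets=[[[0.005,0.077,-0.034,-0.03,0.13,-0.005,0.3],[0.005,0.077,-0.034,-0.03,0.13,-0.005,0.3],[0.005,0.077,-0.034,-0.03,0.13,-0.005,0.3],[0,0,0,0,0,0,0.3],[0,0,0,0,0,0,0.3]]])

```text
t: 30.02
ee_pos: [444.8, -14.3, 387.7]
orientation: [-2.911, -0.34, -0.92]
ft_force: [0.3, 0.6, -1.2]
width: 45.7
grasp_force: 29.9
```

```bash
python3 - <<'E'
from h import *
st(); plan(M+(163+34+14)*n+.5*cx-.3*ey,RT,4)
E
```

```text
t 30.02 tcp [444.8 -14.3 387.7] grasp in cap frame [ 0.96 -0.36 83.99] err deg [-0.01  0.09 -0.  ] F cap [-0.3  0.5 -1.2] w 45.7 gf 29.9 q [-0.12  0.11  2.18  0.66  0.33  0.65]
per row x 4 : [ 0.1    0.024 -0.148] [-0.001  0.005 -0.   ] | mm [ 19.9   4.8 -29.6]
```

Request:
step_arm(targets=[[[0.1,0.024,-0.15,0,0,0,0.3],[0.1,0.024,-0.15,0,0,0,0.3],[0.1,0.024,-0.15,0,0,0,0.3],[0.1,0.024,-0.15,0,0,0,0.3],[0,0,0,0,0,0,0.3]]])

```text
t: 30.65
ee_pos: [465.2, -9.2, 356.9]
orientation: [-2.911, -0.339, -0.919]
ft_force: [1.8, 1.4, -0.3]
width: 45.6
grasp_force: 29.9
```

```bash
python3 - <<'E'
from h import *
st(); plan(M+(163+34)*n+.5*cx-.3*ey,RT,4)
E
```

```text
t 30.65 tcp [465.2  -9.2 356.9] grasp in cap frame [ 0.37 -0.05 46.69] err deg [-0.03  0.03 -0.  ] F cap [ 1.5  1.  -1.5] w 45.6 gf 29.9 q [-0.1   0.2   2.17  0.81  0.26  0.51]
per row x 4 : [ 0.037  0.008 -0.051] [-0.002  0.002 -0.   ] | mm [  7.3   1.5 -10.3]
```

Request:
step_arm(targets=[[[0.036,0.008,-0.05,0,0,0,0.3],[0.036,0.008,-0.05,0,0,0,0.3],[0.036,0.008,-0.05,0,0,0,0.3],[0.03,0.007,-0.045,0,0,0,0.3],[0,0,0,0,0,0,0.3]]])

```text
t: 31.28
ee_pos: [471.6, -7.8, 347.8]
orientation: [-2.911, -0.34, -0.92]
ft_force: [0.1, 0.9, -1.4]
width: 45.8
grasp_force: 29.9
```

```bash
python3 - <<'E'
from h import *
st()
E
```

```text
t 31.27 tcp [471.6  -7.8 347.8] grasp in cap frame [ 0.7  -0.19 35.46] err deg [-0.02  0.09 -0.01] F cap [-0.6  0.8 -1.3] w 45.8 gf 29.9 q [-0.09  0.23  2.16  0.86  0.24  0.45]
```

Request:
step_arm(targets=[[[0.01,0.002,-0.016,0,0,0,0.3],[0.01,0.002,-0.016,0,0,0,0.3],[0,0,0,0,0,0,0.3],[0,0,0,0,0,0,0.3],[0,0,0,0,0,0,0.3]]])

```text
t: 31.9
ee_pos: [471.7, -7.8, 347.4]
orientation: [-2.91, -0.339, -0.923]
ft_force: [-16.0, -4.1, 19.4]
width: 46.0
grasp_force: 30.8
```

```bash
python3 - <<'E'
from h import *
st()
E
```

```text
t 31.9 tcp [471.7  -7.8 347.4] grasp in cap frame [ 0.77 -0.24 35.03] err deg [-0.03  0.17 -0.  ] F cap [-2.4 -0.3 25.4] w 46.0 gf 30.8 q [-0.09  0.23  2.17  0.87  0.24  0.44]
```

The cap is seated: 25 N at exactly the expected depth. Now I'll release it and back out.

Request:
step_arm(targets=[[[0,0,0,0,0,0,0.7],[0,0,0,0,0,0,0.9],[0,0,0,0,0,0,1],[0,0,0,0,0,0,1],[0,0,0,0,0,0,1]]])

```text
t: 32.52
ee_pos: [472.6, -7.6, 346.2]
orientation: [-2.911, -0.34, -0.92]
ft_force: [-0.4, -0.1, -0.1]
width: 87.5
grasp_force: 0.0
```

Request:
step_arm(targets=[[[-0.11,-0.026,0.16,0,0,0,1],[-0.22,-0.053,0.33,0,0,0,1],[-0.22,-0.053,0.33,0,0,0,1],[0,0,0,0,0,0,0],[0,0,0,0,0,0,0]]])

```text
t: 33.15
ee_pos: [445.2, -14.2, 387.0]
orientation: [-2.911, -0.339, -0.92]
ft_force: [-0.0, 0.2, 0.2]
width: 71.7
grasp_force: 0.0
```

```bash
python3 - <<'E'
from h import *
st()
d=shot('scene','s7');s0,s2=load('scene0'),load('s1')
G=lambda d:cv2.GaussianBlur(cv2.cvtColor(d['pixels'],cv2.COLOR_RGB2GRAY),(3,3),0).astype(int)
# compare the cap neighbourhood with the start: arm-free part (tube side, near clip)
a,b=G(s0),G(d)
for y0,x0 in((168,228),):
    print('start');print(a[y0:y0+28:1,x0:x0+26]);print('now');print(b[y0:y0+28,x0:x0+26])
E
```

```text
t 33.15 tcp [445.2 -14.2 387. ] grasp in cap frame [ 0.95 -0.3  83.13] err deg [-0.02  0.09 -0.01] F cap [0.1 0.2 0.1] w 71.7 gf 0.0 q [-0.11  0.11  2.18  0.66  0.32  0.65]
start
[[  8   7   6   6   9  13  12   9   7   5   5  16  51 100 141 179 207 216
  216 215 214 211 194 153  94  42]
 [  6   6   6   6   9  12  11   8   5   4  15  52 114 171 200 212 217 217
  216 212 202 181 144  92  42  14]
 [  5   6   8   7   9  12  11   7   5  15  52 114 175 209 216 214 211 208
  204 190 161 122  78  38  14   7]
 [ 19  25  25  12   7  10   8   6  16  52 114 174 208 212 200 186 176 171
  164 139 100  61  30  12   6   7]
 [ 58  72  70  36  12   7   6  16  53 115 175 208 211 193 164 139 126 122
  115  95  65  37  19  10   8   8]
 [106 116 114  77  42  22  20  53 115 176 208 211 192 160 128 108 100 100
   97  89  76  58  39  22  13   9]
 [147 136 129 115  94  65  62 110 174 207 209 192 162 130 108 101  99  99
   98  98  96  88  70  45  22  12]
 [182 156 135 130 127 110 111 152 195 204 187 163 136 112 102 101 100  99
  100 102 102 101  93  72  43  24]
 [207 187 160 139 129 125 134 160 182 181 161 140
[... 4488 characters left out ...]
21  35  51
   61  65  58  43  32  29  29  28]
 [128 117 104 104 113 113 103  96  91  84  74  57  37  25  30  44  55  63
   68  65  49  29  19  21  26  30]
 [129 118 103  95 100 105 100  92  87  82  78  70  60  55  59  65  68  70
   69  63  53  39  24  16  17  23]
 [127 118 106  94  90  93  93  89  85  81  77  76  78  79  77  72  70  72
   68  70  92 100  76  42  20  15]
 [121 115 104  91  81  77  76  79  81  80  77  77  81  82  75  68  68  69
   62  81 141 176 155 109  66  36]
 [113 108  99  87  78  70  64  64  69  73  73  71  70  69  66  64  64  60
   53  85 164 216 212 183 146 105]
 [105 100  94  86  80  73  66  62  62  67  69  64  59  60  62  61  59  52
   46  83 167 222 229 221 207 182]]
```

The cap region matches the start picture, including the near clip. I'll withdraw clear and check the whole cap in both views.

Request:
step_arm(targets=[[[-0.2,-0.1,0.4,0,0,0,1],[0,-0.8,0.3,0,0,0,1],[0,-0.9,0,-0.2,0.85,0,1],[0,-0.9,0,-0.2,0.85,0,1],[0,-0.9,0,-0.2,0.85,0,1]]])

```text
t: 33.83
ee_pos: [435.2, -195.7, 421.7]
orientation: [-3.002, -0.35, -0.651]
ft_force: [0.8, 0.8, 0.1]
width: 88.0
grasp_force: 0.0
```

Request:
step_arm(targets=[[[0,-0.9,0,-0.2,0.85,0,1],[0,-0.6,0,-0.2,0.85,0,1],[0,-0.3,0,0,0,0,1],[0,0,0,0,0,0,1],[0,0,0,0,0,0,1]]])

```text
t: 34.45
ee_pos: [435.0, -283.3, 421.9]
orientation: [-3.048, -0.356, -0.473]
ft_force: [-0.2, -0.1, 0.3]
width: 87.9
grasp_force: 0.0
```

```bash
python3 - <<'E'
from h import *
st()
G=lambda d:cv2.cvtColor(d['pixels'],cv2.COLOR_RGB2GRAY)
B=lambda d:cv2.GaussianBlur(G(d),(3,3),0).astype(int)
for n_,f,(x0,y0,x1,y1) in(('scene','s8',(228,165,270,205)),('top','t8',(238,172,278,208))):
    a=B(load(n_+'0'));d=shot(n_,f);b=B(d)
    D=np.abs(a-b)[y0:y1,x0:x1]; print(n_,'mean',D.mean().round(1),'max',D.max(),np.argwhere(D>25)[:12].tolist())
    # dark (clip) masks
    for c in(a,b):
        m=(c[y0:y1,x0:x1]<45); k=cv2.connectedComponentsWithStats(m.astype('uint8'))
        print([(int(s[4]),(ce+[x0,y0]).round(1).tolist()) for s,ce in zip(k[2][1:],k[3][1:]) if s[4]>8])
E
```

```text
t 34.45 tcp [ 435.  -283.3  421.9] grasp in cap frame [ -86.82 -259.58  160.38] err deg [  3.92 -16.91  -0.06] F cap [-0.  -0.   0.4] w 87.9 gf 0.0 q [-0.66  0.21  1.9   0.32  0.85  0.49]
scene mean 5.1 max 50 [[25, 0], [26, 0], [27, 0], [27, 1], [28, 0], [28, 1], [29, 0], [29, 1], [29, 2], [30, 2], [30, 3], [33, 0]]
[(95, [233.9, 168.0]), (631, [258.8, 181.8]), (9, [239.4, 201.8])]
[(95, [233.9, 168.0]), (523, [261.5, 181.4]), (96, [244.9, 184.4])]
top mean 2.9 max 11 []
[(27, [265.4, 189.3]), (47, [253.0, 194.2])]
[(28, [265.5, 189.2]), (34, [251.9, 192.9])]
```

```bash
python3 -c "
from h import *
print(ctrl.close_job())"
```

```text
the job is handed in; nothing more can be done
None
```

The job is handed in, at about 34 s of the 64 s allowed. The spare canister is in behind the first, and I pushed the pair down about 26 mm below the mouth. The cap is pressed home at 25 N, and both clips match their shut look from the start pictures. I felt no contact with the glassware or bottles, but I did not compare them in a final picture.

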